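# Put the glass-paint pot away in the push-to-open drawer

### The arm

A 7-joint arm with a two-finger parallel gripper is mounted at the origin on the work surface. World frame = base frame: x ahead of the robot, y to its left, z up, the work surface at z = 0. Lengths are in mm, angles in rad, forces in N, time in s.
With the tool pointing down it reaches from about 425 to 950 mm from the base axis. Payload 4.7 kg.
Tool frame: the origin (TCP) lies at the very end of the fingers, on their centre line; the grasp point (between the pads) lies 19 mm behind it (manip.grasp_offset is the distance from the TCP to the grasp point, in mm); z points along the fingers, y is the line along which they close (so a half turn about z gives the same grasp; the last joint's range is limited). The gripper opens to 85 mm and grips with 20 to 120 N. Pads are 22 mm wide; open, the fingers measure 114 mm over their backs; the gripper's body (76 mm by 85 mm) begins 54 mm behind the grasp point. The pads swing forward as they close: fully open they stand 13 mm farther back than shut.
Start: joints at [-0.029, 0.469, -0.049, 1.532, 0.024, 1.141, -0.082], TCP at [675.017, 0.046, 231.335] pointing down, gripper open.
Joint ranges: [-2.59, 2.59], [-0.33, 1.99], [-1.39, 1.29], [0.1, 2.45], [-1.04, 4.18], [0.21, 1.99], [-2.66, 2.66]. Speed limits (rad/s): [2.57, 2.57, 3.14, 3.14, 3.14, 3.14, 3.14].

### API

Orientations are given as [roll, pitch, yaw] about the fixed x, y, z axes, in that order (R = Rz(yaw) Ry(pitch) Rx(roll)).
In Python, from workcell import manip gives the robot as it stands. Calls block until the motion is done:
- manip.move_to(position, orientation): joint-space move of the TCP to a pose.
- manip.move_l(position, orientation=None, feed=150, max_force=None): straight line of the TCP; orientation=None keeps the orientation; feed is the mean speed in mm/s. With max_force (N) it stops when the force on the tool has changed by that much, and returns True; else False.
- manip.move_j(angles): joint-space move.
- manip.set_gripper(opening): finger opening in mm; the grip force is fixed at half the most; returns when the fingers have stopped.
- manip.sleep(seconds).
- manip.ik(position, orientation): joint angles nearest the present ones, or None.
- manip.snapshot(name): name is "scene" or "side" or "wrist"; returns the picture (420x560x3 uint8, blue, green, red); there is no depth.
- manip.camera_info(name): a dict with "mtx" (3x3 intrinsics, pixels), "distortion" ([k1, k2, p1, p2, k3] as OpenCV has them; the pictures are not rectified), "world_from_camera" (4x4, takes a point from camera to world coordinates). Camera axes: x right, y up, looking along -z (the intrinsics and any distortion apply to the point x, -y, -z); pixel columns grow to the right and rows downward; lengths in mm; the calibration is good to about 2 mm. A picture is of the moment at which its call begins: read the wrist's pose just before it. camera_info takes no time and is no camera call; for the wrist camera it gives the pose at the moment of the call.
A pose or a line that the arm cannot do raises manip.Unreachable and nothing moves.
- manip.finish_job(): hands the job in; it is judged then, once.
Readings, each from a call of its own:
- manip.read_clock(): time.
- manip.read_q(): joint angles.
- manip.read_joint_vel(): joint speeds.
- manip.read_joint_torque(): joint torques, N m.
- manip.read_tool_pos(): TCP position.
- manip.read_tcp_rot(): TCP orientation.
- manip.read_wrist_force(): force on the tool from outside, world axes, zero at the start.
- manip.read_wrist_torque(): the same for the moment, N m.
- manip.read_finger_gap(): finger opening in mm.
- manip.read_gripper_force(): force on a finger pad.
Only numpy, scipy, OpenCV 4.12 (cv2) and the standard library are available. Lean on these libraries where they do the work, as an engineer would, in place of code of your own. Each camera call takes 0.05 s, during which the arm holds its last target. There are 200 camera calls.

### The job

Press the front of the bench drawer gently until its touch latch lets go and the drawer springs out, stand the small lidded paint pot upright in the tray just behind the drawer front, and push the drawer home until it latches again and stays shut by itself. Feel for the latch and never lean on the drawer or its cabinet with more than 16 N; set the pot down rather than drop it, and leave the other things on the bench where they are.

Things in the scene. Friction and masses are not known exactly. Their poses are not given: they have to be found in the camera images.
- cabinet: Low plywood bench cabinet with one drawer, fixed to the bench: 280 wide, 276 deep (without the drawer front), 98 mm high. Origin at bench level, below the middle of the carcass's front edge; x points into the cabinet (the way the drawer is pushed in), y along the front, z up. A solder reel 26 mm high stands on the back of its top, 215 mm behind the front edge.
- front (a point): Middle of the outer face of the drawer front: a plain handleless wooden panel 280 wide, 84 high (6 to 90 mm above the bench), 16 thick, 11 mm off the carcass when latched. Axes as the cabinet's. Latch trip depth: pressed 4 to 8.5 mm in from latched, not the same in every unit, at 6.5 to 8 N; 1 mm behind it is a firm stop (7 N per mm), so 10 N straight in means tripped and on the stop.
- drawer (a joint): How far the drawer is out, m: 0 latched shut; 0.09 sprung out to its stop; negative pressed in. A spring drives it out: 6.5 N shut, 2.5 N at the stop. Push-push latch: pressed from 0 to its trip depth and let go, it springs out; pushed in from out to that depth and let go, it latches at 0. Let go short of it, it stays shut or springs out again.
- tray (a point): Middle of the floor of the tray behind the drawer front, on the floor's surface, 24 mm above the bench and 53 mm behind the front's outer face. The tray is clear 73 mm front to back and 224 mm along the front; its divider and sides rise 40 to 46 mm above the floor. With the drawer out it lies wholly clear of the cabinet. Moves with the drawer; axes as the cabinet's.
- pot_center (a point): Centre (half-way up) of the small glass-paint pot: an upright grey plastic cylinder 38 mm across with a black screw lid 41 mm across and 16 mm high; 58 mm high in all, 0.08 to 0.17 kg. z is its axis, lid up. It stands on the bench to the left or right of the drawer.
- tall_jar: Tall amber jar with a black lid, 56 mm across, 105 mm high; leave it alone. Origin at the centre of its underside.
- tin: Flat round flux tin, 68 mm across, 22 mm high; leave it alone. Origin at the centre of its underside.
- iron_rest: Bent sheet-metal soldering-iron rest, 75 by 55 mm, 67 mm high; leave it alone. Origin at the centre of its underside.
Not all that is in view belongs to the job. Of the things like the part that bears pot_center, leave any that is orange; of the rest the smaller one is meant.

How it is judged (in metres and radians):
On the way, in this order (a step that is already met when the one before it is completed fails the run):
1. the drawer, pressed and let go, has sprung out (more than 80 mm) (value of joint drawer above 0.08 m), for 0.2 s.
2. the pot stands upright in the tray of the open drawer, let go (value of joint drawer above 0.07 m and x of pot_center in the frame of tray between -0.034 and 0.034 m and y of pot_center in the frame of tray between -0.11 and 0.11 m and z of pot_center in the frame of tray below 0.034 m and angle between pot_center's own z axis and vertical below 0.15 rad and contact force between the fingers and pot below 0.1 N), for 0.2 s.
At the end, for the whole second after the job is handed in: The drawer is latched shut by itself, within 3 mm of its latched place; the pot stands upright (within 0.15 rad) on the floor of the tray behind the drawer front; the jar, the tin and the iron rest are within 20 mm of where they were (value of joint drawer between -0.003 and 0.003 m and x of pot_center in the frame of tray between -0.034 and 0.034 m and y of pot_center in the frame of tray between -0.11 and 0.11 m and z of pot_center in the frame of tray below 0.034 m and angle between pot_center's own z axis and vertical below 0.15 rad and distance of each of tall_jar, tin, iron_rest from where it was at the start of the episode below 0.02 m); the robot touches nothing.
It fails at once if the robot pushes on the drawer or its cabinet with more than 16 N (contact force between any of the fingers, the arm and cabinet above 16 N).
It fails at once if the pot is dropped or thrown (moving faster than 0.7 m/s while not held) (linear speed of pot above 0.7 m/s and contact force between the fingers and pot below 0.1 N).
It fails at once if the jar, the tin or the iron rest is moved more than 20 mm or knocked over (distance of any of tall_jar, tin, iron_rest from where it was at the start of the episode above 0.02 m or angle between any of tall_jar, tin, iron_rest's own z axis and vertical above 0.5 rad).
It also fails if it takes over 62 s, if anything falls off the work surface, if the arm or the gripper's body presses on something with over 40 N, if the wrist force passes 120 N, or if a joint passes its speed limit or range.

## Working session

There is one attempt and no reset: what is moved stays moved. The work goes in short steps, each a Python script; the robot and the scene stay as the last script left them, time stands still between calls to the robot, and variables do not carry over. Pictures are saved under pics/ and viewed, at most 10 in all, crops included, and the job is handed in when it is done.

```bash
mkdir -p pics; python3 - <<'E'
from workcell import manip
import cv2,numpy as np
for n in("scene","side"):
    cv2.imwrite(f"pics/{n}0.png",manip.snapshot(n)); c=manip.camera_info(n); print(n,np.round(c["mtx"],1).tolist(),np.round(c["distortion"],3),np.round(c["world_from_camera"],3).tolist())
print(manip.read_clock(),manip.read_tcp_rot(),manip.read_wrist_force())
E
```

```text
scene [[464.8, 0.0, 282.4], [0.0, 464.8, 216.0], [0.0, 0.0, 1.0]] [-0.022  0.     0.     0.     0.   ] [[0.263, -0.664, 0.7, 1346.191], [0.965, 0.188, -0.184, -165.015], [-0.01, 0.724, 0.69, 781.575], [0.0, 0.0, 0.0, 1.0]]
side [[532.0, 0.0, 270.5], [0.0, 532.0, 202.4], [0.0, 0.0, 1.0]] [-0.103  0.     0.     0.     0.   ] [[-0.695, 0.529, -0.487, 162.825], [-0.719, -0.504, 0.478, 508.018], [0.008, 0.683, 0.731, 745.659], [0.0, 0.0, 0.0, 1.0]]
0.1 [-3.13980018e+00  9.82680566e-05  1.57080054e+00] [-0.15286198 -0.05699701 -0.09160444]
```

View pics/scene0.png

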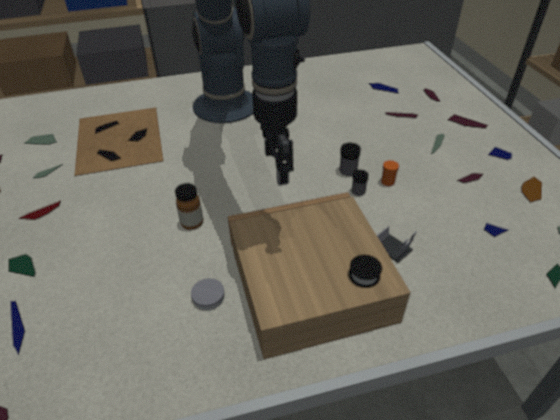

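View pics/side0.png

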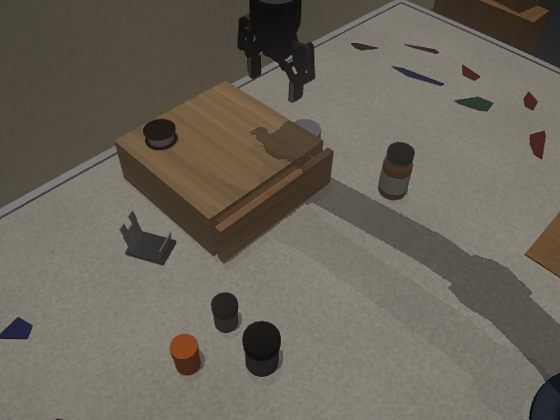

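Scene view: the robot faces the drawer front. The small grey pot is at scene (360,182) and side (225,312). The big jar is at scene (349,158), with the orange one to its right. I'll enlarge the crops to get accurate corners.

```bash
python3 - <<'E'
import cv2
a=cv2.imread("pics/side0.png")[70:345,105:345]; b=cv2.imread("pics/scene0.png")[135:355,215:435]
a=cv2.convertScaleAbs(cv2.resize(a,None,fx=2.18,fy=2.18,interpolation=2),alpha=1.6); b=cv2.convertScaleAbs(cv2.resize(b,None,fx=2.7,fy=2.7,interpolation=2),alpha=1.6)
cv2.imwrite("pics/a.png",a);cv2.imwrite("pics/b.png",b)
E
```

```text
(no output)
```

View pics/a.png

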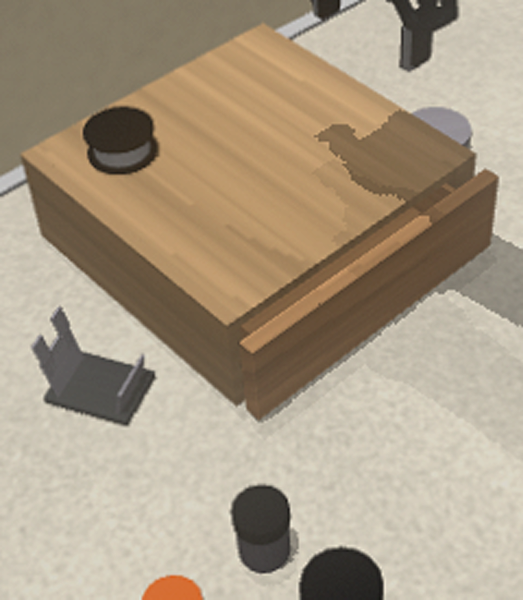

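View pics/b.png

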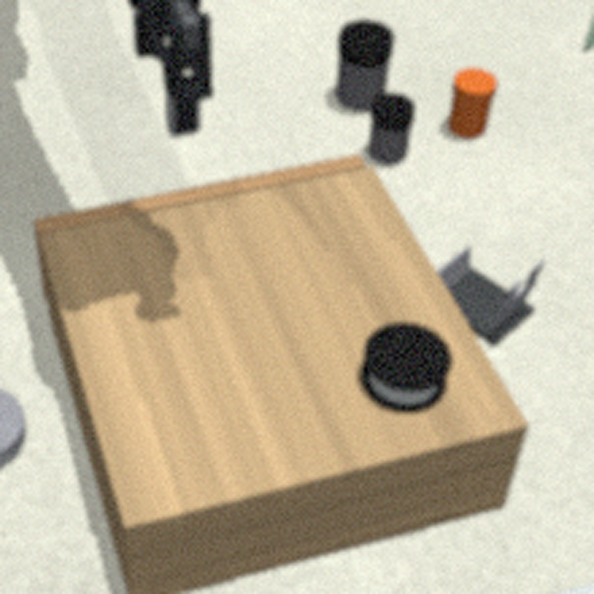

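Side crop: carcass top corners at (231,324), (475,153), (265,23) and (23,157), front panel's outer top edge from (247,350) to (497,177), and pot lid centre at about (261,507). Scene crop: back corners at (125,526) and (525,430), lid centre at about (393,107).

```bash
cat >h.py <<'E'
from workcell import manip
import cv2,numpy as np
def ray(n,p,c=None):
    c=c or manip.camera_info(n); u=cv2.undistortPoints(np.array([[p]],float),c["mtx"],c["distortion"])[0,0]
    T=c["world_from_camera"]; d=T[:3,:3]@[u[0],-u[1],-1]; return T[:3,3],d/np.linalg.norm(d)
def plane(n,p,z,c=None):
    o,d=ray(n,p,c); return (o+d*(z-o[2])/d[2])[:2]
E
python3 - <<'E'
from h import *
A=lambda x,y:((x+.5)/2.18-.5+105,(y+.5)/2.18-.5+70)
B=lambda x,y:((x+.5)/2.7-.5+215,(y+.5)/2.7-.5+135)
for p in [(231,324),(475,153),(265,23),(23,157)]: print("side carc",plane("side",A(*p),98).round(1))
for p in [(247,350),(497,177)]: print("side front",plane("side",A(*p),90).round(1))
print("bottom",plane("side",A(260,420),6).round(1))
for p in [(125,526),(525,430),(375,172),(38,230)]: print("scene carc",plane("scene",B(*p),98).round(1))
for p in [(361,155),(36,219)]: print("scene front",plane("scene",B(*p),90).round(1))
print("pot",plane("side",A(261,507),58).round(1),plane("scene",B(393,107),58).round(1))
print("bigjar",plane("side",A(341,578),80).round(1),plane("scene",B(365,42),80).round(1))
print("orange",plane("scene",B(475,82),58).round(1)); print("tin",plane("scene",(208,290),22),"jar",plane("scene",(186,190),105),"rest",plane("scene",B(488,318),0))
E
```

```text
side carc [636.  178.8]
side carc [642.6 -98.6]
side carc [916.4 -95.6]
side carc [908.1 186.9]
side front [614.  182.5]
side front [614.4 -96.3]
bottom [609.4 180.1]
scene carc [912.2 -91.6]
scene carc [912.3 183.9]
scene carc [640.8 183.5]
scene carc [632.8 -95.5]
scene front [609.1 184.3]
scene front [611.5 -93.9]
pot [520.8 251.5] [519.6 253.3]
bigjar [433.5 257.5] [445.3 252.5]
orange [505.6 341.8]
tin [ 744.578128   -165.95559574] jar [ 518.42140495 -171.46227008] rest [736.78997552 256.23570152]
```

```bash
cat >>h.py <<'E'
R=[np.pi,0,0]
def st(t=""): print(t,"t%.2f"%manip.read_clock(),manip.read_tool_pos().round(1) if hasattr(manip.read_tool_pos(),'round') else manip.read_tool_pos(),np.round(manip.read_wrist_force(),2),round(manip.read_finger_gap(),1))
E
python3 - <<'E'
from h import *
manip.set_gripper(0)
manip.move_to([560,43,150],R); manip.move_l([575,43,45],feed=150); manip.sleep(.2); st("ready")
hit=manip.move_l([630,43,45],feed=8,max_force=9.5); st(hit)
E
```

```text
ready t3.29 [575.6  43.1  46.1] [ 0.32  0.07 -0.2 ] -0.5
True t7.08 [600.1  43.2  43.4] [-6.37  0.56  1.79] 0.1
```

```bash
python3 - <<'E'
from h import *
manip.sleep(.2); st()
for i in range(14):
    x=manip.read_tool_pos()[0]
    f=manip.read_wrist_force()
    if f[0]<-9.8: break
    h=manip.move_l([x+1.2,43,45],feed=4,max_force=max(1.5,10.8+f[0])); manip.sleep(.1); st(h)
E
```

```text
t7.28 [598.8  43.1  42.9] [-6.99  1.48  3.31] -0.0
True t7.72 [593.9  43.1  41.7] [-6.78  0.2   1.49] 0.1
True t8.22 [589.1  43.2  40.7] [-6.71  0.28  3.16] 0.1
True t8.77 [584.5  43.5  39.6] [-6.11  1.1   2.72] 0.1
True t9.36 [579.9  43.8  38.5] [-5.21  0.34  2.28] -0.2
False t11.14 [577.6  42.7  43.4] [-5.29  0.26 -2.19] 0.3
False t11.97 [575.3  42.7  43.4] [-4.77 -0.79 -1.67] -0.4
False t12.79 [573.9  42.7  43.8] [-5.68  0.3  -1.47] -0.2
False t13.39 [573.3  42.8  44.3] [-4.61 -0.12 -2.76] -0.2
False t13.77 [573.   42.8  44.4] [-5.56 -1.2  -2.08] -0.1
False t14.12 [572.9  42.9  44.4] [-5.31  0.95 -2.71] -0.1
False t14.47 [572.9  42.9  44.5] [-5.32  0.02 -2.31] 0.3
False t14.82 [572.9  42.9  44.5] [-5.93 -0.54 -2.63] -0.1
False t15.17 [572.9  42.9  44.5] [-5.2  -0.75 -2.29] -0.1
False t15.52 [572.9  42.9  44.5] [-4.78 -1.16 -1.81] -0.1
```

```bash
python3 - <<'E'
from h import *
manip.move_l([470,43,45],feed=60); manip.sleep(.2); st("back")
cv2.imwrite("pics/c.png",manip.snapshot("side"))
E
```

```text
back t17.60 [470.1  43.   45. ] [0.74 0.07 0.24] -0.1
```

View pics/c.png

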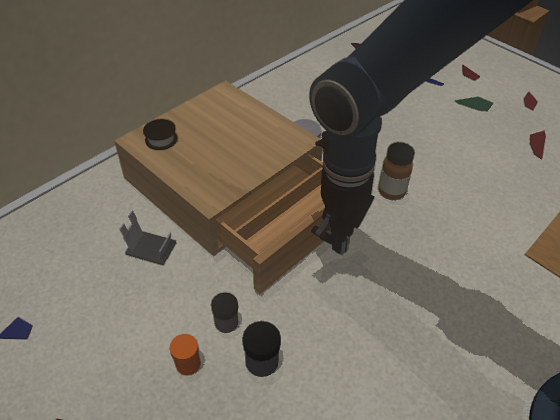

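The drawer is open, with its left front corner at about (255,265), and nothing else has moved. Next I'll grasp the pot by its lid.

```bash
python3 - <<'E'
from h import *
print(plane("side",(255,265),90))
manip.move_l([470,43,160],feed=200); manip.set_gripper(64)
manip.move_to([520,252.5,130],R); manip.move_l([520,252.5,29],feed=80,max_force=8); st("down")
manip.set_gripper(20); st("grip"); print(manip.read_gripper_force())
manip.move_l([520,252.5,150],feed=100); st("up"); print(manip.read_gripper_force())
cv2.imwrite("pics/d.png",cv2.resize(manip.snapshot("side")[60:400,100:440],None,fx=1.7,fy=1.7))
E
```

```text
[522.46145932 186.37785537]
down t21.29 [520.4 252.7  29.6] [-0.44  0.01 -0.81] 64.2
grip t21.63 [520.4 252.8  29.7] [ 0.37 -0.01  4.53] 39.6
59.85040068626404
up t22.99 [519.5 252.3 149.2] [-0.46  0.58 -1.33] 39.6
60.338380336761475
```

View pics/d.png

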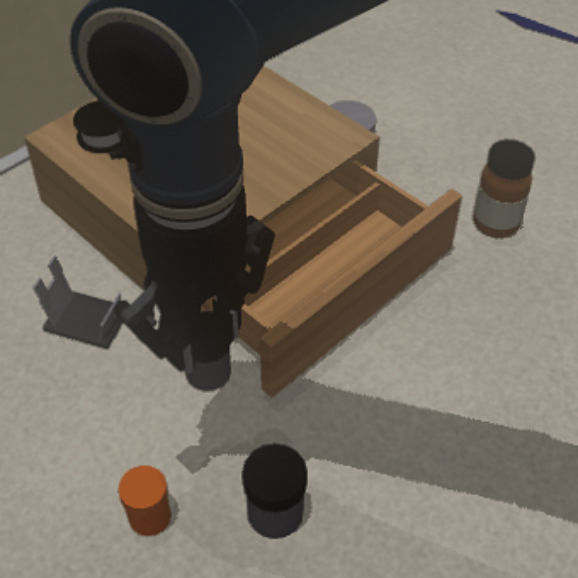

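The pot is held upright by its lid, and the tray is clear. Next I'll set it in the tray.

```bash
python3 - <<'E'
from h import *
manip.move_l([574.5,60,155],feed=200); manip.move_l([574.5,60,62],feed=100); manip.sleep(.2); st("above")
h=manip.move_l([574.5,60,50],feed=10,max_force=3.5); st(h)
manip.set_gripper(62); st("open"); manip.move_l([574.5,60,160],feed=100); st()
manip.move_l([470,60,160],feed=200)
cv2.imwrite("pics/e.png",cv2.resize(manip.snapshot("side")[60:400,100:440],None,fx=1.7,fy=1.7)); cv2.imwrite("pics/f.png",cv2.resize(manip.snapshot("scene")[100:360,180:440],None,fx=2.2,fy=2.2))
E
```

```text
above t25.48 [574.9  60.1  62.6] [-0.61 -0.64 -0.68] 39.5
True t26.29 [574.5  60.   53.7] [-0.09 -0.53  4.61] 39.3
open t26.64 [573.2  59.9  52.6] [ 0.82 -0.16 -0.2 ] 61.6
 t27.87 [574.   60.  159.3] [-0.32 -0.01  0.01] 61.9
```

View pics/e.png

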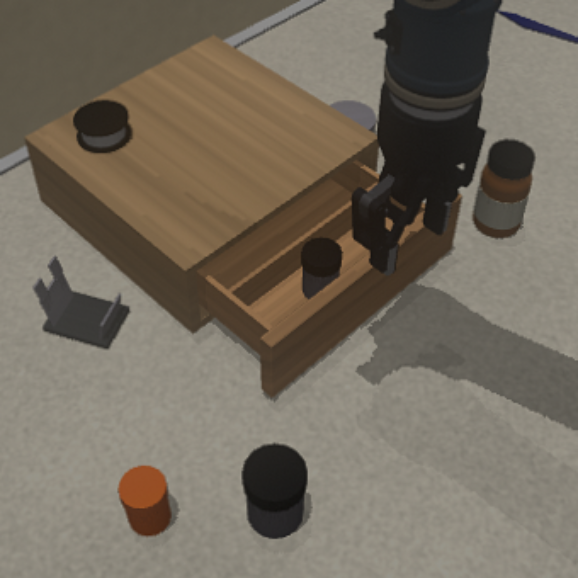

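View pics/f.png

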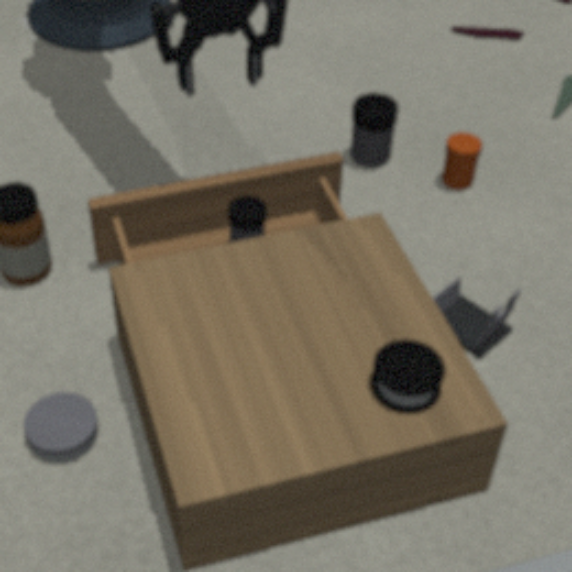

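The pot stands upright in the tray. Next I'll close the drawer.

```bash
python3 - <<'E'
from h import *
manip.set_gripper(0); manip.move_l([488,43,130],feed=150); manip.move_l([488,43,45],feed=120); manip.sleep(.2); st("ready")
h=manip.move_l([626,43,45],feed=13,max_force=9.8); st(h)
for i in range(3): manip.sleep(.1); st()
E
```

```text
ready t30.72 [488.6  43.1  45.7] [-0.24 -0.06  0.27] -0.1
True t38.30 [600.1  44.1  44. ] [-6.58  0.27  2.44] 0.1
 t38.40 [599.   44.1  43.4] [-7.07  0.14  2.98] 0.2
 t38.50 [598.8  44.1  43.4] [-6.43  0.01  2.33] -0.1
 t38.60 [598.9  44.2  43.4] [-6.38  0.03  2.89] 0.2
```

```bash
python3 - <<'E'
from h import *
for x in (596,592,585): manip.move_l([x,43,45],feed=20); manip.sleep(.1); st()
E
```

```text
t39.05 [595.5  42.3  45.1] [-6.16  0.09  0.7 ] 0.1
 t39.50 [593.1  42.9  45.5] [ 0.07  0.31 -0.11] 0.2
 t40.10 [585.1  43.   45.1] [0.95 0.4  0.74] 0.3
```

Force vanished at around 593–595, so the drawer is holding itself. I'll back off and check.

```bash
python3 - <<'E'
from h import *
manip.move_l([500,43,45],feed=120); manip.move_l([480,43,200],feed=200); manip.sleep(.3); st()
a=manip.snapshot("side"); b=cv2.imread("pics/side0.png")
s=lambda i:cv2.resize(i[60:300,90:350],None,fx=1.5,fy=1.5)
cv2.imwrite("pics/g.png",np.hstack([s(b),s(a)]))
E
```

```text
t42.19 [479.7  42.9 199.2] [ 0.06  0.   -0.4 ] 0.1
```

View pics/g.png

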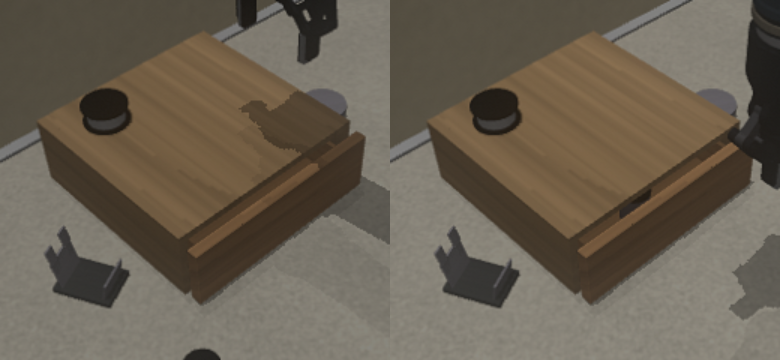

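The drawer front sits exactly where it was at the start (corner at (190,252) in both halves), so it is latched. The pot is just visible upright behind the front.

```bash
python3 -c "
from workcell import manip
print(manip.finish_job())"
```

```text
the job is handed in; nothing more can be done
None
```

I handed the job in at about 42 s on the robot's clock: the drawer was pressed open, the pot set upright in the tray, and the drawer pushed back until it latched and held on its own; the hand-in call gave no verdict.

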